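Clamp a plaster cast on the retouching board with its eccentric knob

TASK

Set the mauve plaster cast gently down on the plywood clamping board, square between the aluminium fence and the red eccentric knob. Then turn the knob clockwise until its brass lobe bears on the cast and holds it firmly flush against the fence, but not too hard, because the plaster chips. Let go with the cast clamped, and leave the jar, the bowl and the brush where they are.

Things in the scene. Friction and masses are not known exactly. Their poses are not given: they have to be found in the camera images.
- board: Fixed plywood board, 230 (its x) x 160 (y) x 12 mm. Origin: centre of its underside, on the table. Knob axis at x = -70 mm, y = 0. Across it lies the aluminium fence, 130 mm along y, 27 mm thick, 14 mm above the board's top. Its face, square to x and looking to -x, is at x = 33 to 41 mm: adjustable, set differently every time, not measured. It stands on rubber buffers and yields 1 mm per 8 N.
- nest (a point): Point on the board's top (x = -11.5 mm, y = 0, z = 12 mm in the board; same axes) where the cast's underside centre is set down, clear of both lobe and fence: with the knob open it has 5 to 14 mm of play along x in all. Its sides must lie parallel to the fence and its centre within 12 mm of this line y = 0. The lobe then pushes it to the fence (along +x).
- cast: Loose mauve plaster cast, about 0.24 kg (varies). Square base 84 x 84 x 16 mm with a raised square block 30 x 30 mm on its middle, from 16 to 42 mm height (grip it by this block, sides parallel to the base's). Origin: centre of the underside; z up. Any of its four sides may face the fence.
- knob (a joint): Turn in rad, 0 open, growing clockwise from above; starts at 0.1 to 0.3, stays where left. Friction 0.2 N m while turning (less felt standing still); pushing the loose cast adds up to 0.1. At 0.9 to 1.45, by the fence's setting, the cast meets the fence; then force rises about 12 N per 0.1 rad, torque 0.02 to 0.025 N m per N. Aim at 8 to 18 N, 0.3 N m standing still; under 4 N is loose, over 25 N chips.
- knob_grip (a point): On the knob's upright axis at mid-height of its red bar grip, 74 mm above the table. The bar is 44 mm long, 14 mm wide, 36 mm high (56 to 92 mm above the table), on a stem of 9 mm radius. It lies along the board's y at turn 0 (white mark at its +y end) and turns with the knob, until the mark points to the fence at a quarter turn. Axes: the knob's, parallel to the board's at turn 0.
- lobe: Brass eccentric disc under the knob, 29 mm radius, 12 mm high, underside 14 mm above the table. Origin: centre of its underside, 16 mm off the knob's axis (towards the board's -x at turn 0, its +y at a quarter turn). Its rim's nearest point to the fence is at board x = -57 mm + 16 mm x (1 - cos(turn)).
- jar: Loose amber glass jar with white cap, 60 mm diameter, 85 mm high; origin at the centre of its underside. Leave it alone.
- bowl: Loose blue ceramic bowl, 110 mm across, 50 mm high; origin at the centre of its underside. Leave it alone.
- brush: Loose flat brush with a wooden handle, about 200 mm long, lying on the table along its own x. Leave it alone.
Things that resemble listed ones, but are neither listed nor needed, are in the scene too. Leave any green look-alike of the cast alone.

How it is judged:
By the outcome, as a careful person would: the job done as asked, in the order asked, and still so for the second after the job is handed in, with the robot touching nothing.
It also fails if it takes over 64 s, if anything falls off the work surface, if the arm or the gripper's body presses on something with over 40 N, if the wrist force passes 120 N, or if a joint passes its speed limit or range.

ROBOT

A 7-joint arm with a two-finger parallel gripper is mounted at the origin on the work surface. World frame = base frame: x ahead of the robot, y to its left, z up, the work surface at z = 0. Lengths are in m, angles in rad, forces in N, time in s.
With the tool pointing down it reaches from about 0.425 to 0.925 m from the base axis. Payload 6.8 kg.
Tool frame: the origin (TCP) lies on the centre line of the jaws, within the pads' length; the fingertips stand bot.tip_reach ahead of it and the grasp point (between the pads) lies 3 mm ahead of it (bot.tip_reach is the distance from the TCP to the fingertips, in m); z points along the fingers, y is the line along which they close (so a half turn about z gives the same grasp; the last joint's range is limited). The gripper opens to 85 mm and grips with 20 to 120 N. Pads are 22 mm wide; open, the fingers measure 114 mm over their backs; the gripper's body (76 mm by 85 mm) begins 54 mm behind the grasp point. The pads swing forward as they close: fully open they stand 13 mm farther back than shut.
Start: joints at [1.076, 0.477, 0.022, 1.555, -0.011, 1.109, -0.083], TCP at [0.255, -0.625, 0.253] pointing down, gripper open.
Joint ranges: [-2.96, 2.96], [-0.34, 2.1], [-1.41, 1.46], [0.24, 2.44], [-1.37, 4.51], [0.17, 1.92], [-2.96, 2.96]. Speed limits (rad/s): [2.39, 2.39, 3.14, 3.14, 3.14, 3.14, 3.14].

INTERFACE

Orientations are given as a unit quaternion [w, x, y, z].
In Python, from station import bot gives the robot as it stands.
- The arm moves only by the tool jog_arm, never from a script. Its argument "deltas" is a list of rows, each a list of 7 numbers: the shift along the world's x, y, z in m, then the turn, a rotation vector about the world's x, y, z in rad, then the opening, from 0 (shut) to 1 (fully open). In form: [[x, y, z, rx, ry, rz, grip], ...]. A call has 1 to 10 rows; each row shifts and turns the commanded pose from where the row before left it; what a row does not reach is not made up. A row lasts 1/10 s, in which the tool goes at most 50 mm and 8.59 degrees, less where a joint would pass 70% of its speed; a pose out of reach is approached as far as the arm can. A call with a gripper value outside its range is refused whole. The fingers move at their own pace and stop on an object; "newtons" is the grip in N (left out, the last holds). Time passes only in rows, so rows that do not move let the fingers close. It gives the time, the measured TCP pose, the force, the opening and the grip force at its end, in the units of the state.
- bot.get_obs(): the state, without advancing time (a new reading comes with each control period).
- bot.read_camera(name): name is "scene" or "top" or "wrist"; returns a dict with "img" (420x560x3 uint8, red, green, blue), "K" (3x3 intrinsics, pixels), "dist_coeffs" ([k1, k2, p1, p2, k3] as OpenCV has them; the pictures are not rectified), "eye" and "attitude" of the camera in the world. Camera axes: x right, y down, z forward; pixel columns grow to the right and rows downward; lengths in m; the calibration is good to about 2 mm. A picture is of the moment at which its call begins. There is no depth.
- bot.hand_in(): hands the job in; it is judged then, once.
The state is a dict: "t": time; "q": joint angles; "joint_vel": joint speeds; "joint_torque": joint torques, N m; "eef_pos": TCP position; "tool_rot": TCP orientation; "contact_force": force on the tool from outside, world axes, zero at the start; "torque": the same for the moment, N m; "gripper_width": opening from 0.0 (shut) to 1.0 (fully open); "grasp_force": force on a finger pad.
Only numpy, scipy, OpenCV 4.12 (cv2) and the standard library are available. Lean on these libraries where they do the work, as an engineer would, in place of code of your own. Each camera call takes 0.05 s, during which the arm holds its last target. There are 200 camera calls.

## Working session

There is one attempt and no reset: what is moved stays moved. The work goes in short steps, Python scripts to look and compute and a tool call to move; the robot and the scene stay as the last step left them, time stands still between calls to the robot, and variables do not carry over. Pictures are saved under pics/ and viewed, at most 10 in all, crops included, and the job is handed in when it is done.

Besides the shell and the picture viewer there is one more tool, called after "Emit:" as name(argument=value, ...), one argument or row to a line, values as JSON. jog_arm: Moves the arm, as the interface text tells. Its arguments: {"type":"object","properties":{"deltas":{"type":"array"},"newtons":{"type":"number"}},"required":["deltas"]}

```bash
ls; mkdir -p pics; cat > h.py <<'E'
import numpy as np, cv2
from scipy.spatial.transform import Rotation as R
from station import bot
def q2R(q): return R.from_quat([q[1],q[2],q[3],q[0]]).as_matrix()
def snap(n,f):
    c=bot.read_camera(n); cv2.imwrite(f,c['img'][:,:,::-1]); np.savez(f+'.npz',**{k:np.array(v) for k,v in c.items()}); return c
def att(c):
    a=np.array(c['attitude']); return a if a.shape==(3,3) else q2R(a)
def px2w(c,pts,z):
    u=cv2.undistortPoints(np.array(pts,float).reshape(-1,1,2),np.array(c['K']),np.array(c['dist_coeffs'])).reshape(-1,2)
    d=np.c_[u,np.ones(len(u))]@att(c).T; e=np.array(c['eye']); z=np.broadcast_to(z,len(u))
    return e+d*((z-e[2])/d[:,2])[:,None]
def w2px(c,P):
    A=att(c); rv=cv2.Rodrigues(A.T)[0]; t=-A.T@np.array(c['eye'])
    return cv2.projectPoints(np.array(P,float),rv,t,np.array(c['K']),np.array(c['dist_coeffs']))[0].reshape(-1,2)
def load(f): return dict(np.load(f+'.npz'))
E
python3 - <<'E'
from h import *
for n in ['top','scene']:
    c=snap(n,f'pics/{n}0.png'); print(n,c['eye'],c['attitude'])
print(bot.get_obs(),bot.tip_reach)
E
```

```text
pics
top [0.38588697 0.09145579 1.07910377] [ 0.04359664 -0.69978671  0.71174115 -0.04268989]
scene [1.08465571 0.25171859 0.70594506] [-0.23005914  0.56480423  0.73773603 -0.28950739]
{'t': 0.1, 'q': array([ 1.07589983,  0.47772059,  0.02237362,  1.55633168, -0.01149946,
        1.10928817, -0.08308388]), 'joint_vel': array([ 4.39215949e-04, -2.06544740e-03, -2.53020404e-04, -4.22606697e-03,
        2.57501388e-06,  3.99153581e-04,  7.00178027e-05]), 'joint_torque': array([ 3.72982773e-03, -5.97761321e+01,  1.61334302e+00, -2.81957728e+01,
        1.28129238e-02,  5.03447140e-03,  1.53069305e-05]), 'eef_pos': array([ 0.25441894, -0.62469428,  0.25243022]), 'tool_rot': array([-7.79157603e-04,  9.81355581e-01,  1.92199291e-01, -2.19878998e-04]), 'contact_force': array([ 1.06272049, -0.45288407, -0.03840357]), 'torque': array([-0.01685286,  0.06288789,  0.02539302]), 'grasp_force': 0.0, 'gripper_width': 1.000513658955726} 0.022
```

View pics/top0.png

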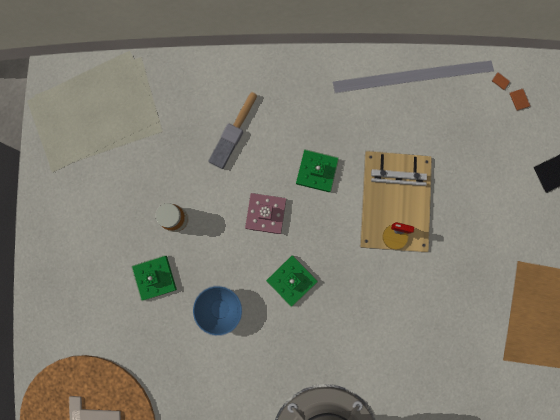

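View pics/scene0.png

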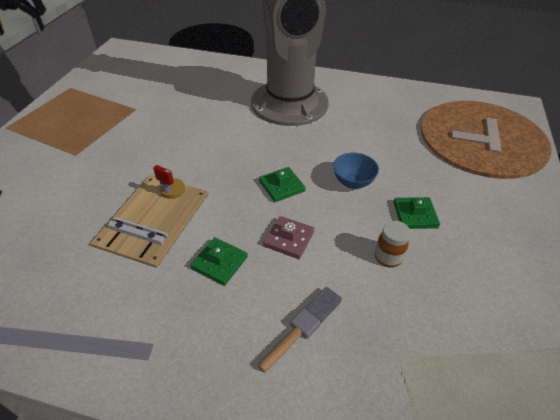

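The top view shows the mauve cast at about (266,213), with green look-alikes at (318,171), (292,281) and (154,278). The board centre is about (397,201), the fence is at row 177 and the knob is at (402,228). I'll enlarge this.

```bash
python3 - <<'E'
import cv2,numpy as np
i=cv2.imread('pics/top0.png')
a=cv2.resize(i[145:257,350:440],None,fx=5,fy=5,interpolation=cv2.INTER_CUBIC)
b=cv2.resize(i[185:241,236:296],None,fx=5,fy=5,interpolation=cv2.INTER_CUBIC)
o=np.zeros((560,760,3),np.uint8);o[:,:450]=a;o[:280,460:]=b;cv2.imwrite('pics/c1.png',o)
E
```

```text
(no output)
```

View pics/c1.png

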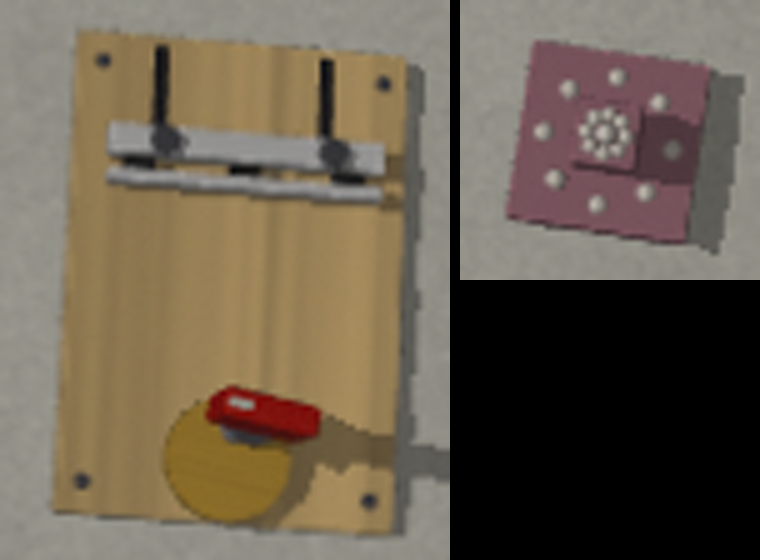

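Enlarged top view (5x crop, offset 350,145): the board's top corners are near (78,31), (405,57), (55,513) and (393,533). The fence face's lower edge runs (108,184)–(380,202), and the knob bar ends are at (215,400) and (312,428). Cast crop (offset 236,185, shifted 460): base corners (535,41), (708,65), (686,243), (507,217).

```bash
python3 - <<'E'
from h import *
c=load('pics/top0.png')
f=lambda p,o,s=0:[((x-s+.5)/5-.5+o[0],(y+.5)/5-.5+o[1]) for x,y in p]
B=px2w(c,f([(78,31),(405,57),(55,513),(393,533)],(350,145)),.012)
print('board',B.round(4),B.mean(0).round(4)); ang=lambda v:np.degrees(np.arctan2(v[1],v[0]))
for a,b in [(2,0),(3,1)]: print('x dir',ang(B[a]*-1+B[b]),np.linalg.norm(B[a]-B[b]))
for a,b in [(1,0),(3,2)]: print('y dir-90',ang(B[b]-B[a])-90,np.linalg.norm(B[a]-B[b]))
C=px2w(c,f([(535,41),(708,65),(686,243),(507,217)],(236,185),460),[.016]*4)
print('cast',C.round(4),C.mean(0)); 
for a,b in [(3,0),(2,1)]: print(ang(C[b]-C[a]),np.linalg.norm(C[a]-C[b]))
for a,b in [(1,0),(2,3)]: print(ang(C[b]-C[a])-90,np.linalg.norm(C[a]-C[b]))
T=px2w(c,f([(606,132)],(236,185),460),.042);print('block',T)
K=px2w(c,f([(222,392),(316,416)],(350,145)),.092);print(K,K.mean(0))
w=bot.read_camera('wrist');o=bot.get_obs();print(w['eye'],w['attitude'],o['eef_pos'],w['K'])
print(q2R(o['tool_rot']))
E
```

```text
board [[ 0.6637 -0.11    0.012 ]
 [ 0.6498 -0.2684  0.012 ]
 [ 0.4354 -0.09    0.012 ]
 [ 0.4226 -0.2493  0.012 ]] [ 0.5429 -0.1794  0.012 ]
x dir -5.008963364434964 0.22919361258904108
x dir -4.817623705288584 0.22804082772999898
y dir-90 -5.0322619465655976 0.15898639669896786
y dir-90 -4.618238800765241 0.15975164066982686
cast [[0.5663 0.1625 0.016 ]
 [0.5536 0.0822 0.016 ]
 [0.4709 0.0938 0.016 ]
 [0.4843 0.1762 0.016 ]] [0.51874074 0.12867099 0.016     ]
-9.440983497863467 0.08313870620719704
-7.983704241305658 0.083495464147398
-8.994152283532486 0.08131118738417703
-9.231969322745712 0.08343269139256493
block [[0.51964302 0.12903011 0.042     ]]
[[ 0.4823605  -0.15107975  0.092     ]
 [ 0.47115947 -0.19202857  0.092     ]] [ 0.47675999 -0.17155416  0.092     ]
[ 0.32485508 -0.5964923   0.37229533] [ 0.12326867  0.8207811  -0.5514158  -0.08404663] [ 0.25447015 -0.62474116  0.25255737] [[378.77278838   0.         283.6998384 ]
 [  0.         378.77278838 207.59500245]
 [  0.           0.           1.        ]]
[[ 9.26104766e-01  3.77265919e-01 -6.23724587e-04]
 [ 3.77266422e-01 -9.26103903e-01  1.26832083e-03]
 [-9.91395501e-05 -1.40990831e-03 -9.99999001e-01]]
```

Emit:
jog_arm(
  deltas=[
    [0.025, 0.0375, 0, 0, 0, -0.054, 1],
    [0.025, 0.0375, 0, 0, 0, -0.054, 1],
    [0.025, 0.0375, 0, 0, 0, -0.054, 1],
    [0.025, 0.0375, 0, 0, 0, -0.054, 1],
    [0.025, 0.0375, 0, 0, 0, -0.054, 1],
    [0.025, 0.0375, 0, 0, 0, -0.054, 1],
    [0.025, 0.0375, 0, 0, 0, -0.054, 1],
    [0.025, 0.0375, 0, 0, 0, -0.054, 1],
    [0.025, 0.0375, 0, 0, 0, -0.054, 1],
    [0.025, 0.0375, 0, 0, 0, -0.054, 1],
  ],
  newtons=30,
)

```text
t: 1.15
eef_pos: [0.5052, -0.2485, 0.2532]
tool_rot: [0.0, 0.997, -0.078, -0.0]
contact_force: [0.5, -1.1, -0.6]
gripper_width: 0.997
grasp_force: 0.0
```

Emit:
jog_arm(
  deltas=[
    [0.0015, 0.038, -0.005, 0, 0, 0, 1],
    [0.0015, 0.038, -0.005, 0, 0, 0, 1],
    [0.0015, 0.038, -0.005, 0, 0, 0, 1],
    [0.0015, 0.038, -0.005, 0, 0, 0, 1],
    [0.0015, 0.038, -0.005, 0, 0, 0, 1],
    [0.0015, 0.038, -0.005, 0, 0, 0, 1],
    [0.0015, 0.038, -0.005, 0, 0, 0, 1],
    [0.0015, 0.038, -0.005, 0, 0, 0, 1],
    [0.0015, 0.038, -0.005, 0, 0, 0, 1],
    [0, 0, 0, 0, 0, 0, 1],
  ],
)

```text
t: 2.15
eef_pos: [0.5173, 0.0982, 0.2078]
tool_rot: [-0.001, 0.997, -0.072, -0.0]
contact_force: [0.4, -0.4, -0.4]
gripper_width: 0.999
grasp_force: 0.0
```

```bash
python3 - <<'E'
from h import *
c=snap('wrist','pics/w1.png'); o=bot.get_obs()
print(o['t'],o['eef_pos'],o['q'],o['contact_force'],o['torque']);A=q2R(o['tool_rot']);print(np.degrees(np.arctan2(A[1,1],A[0,1])),A[:,2])
E
```

```text
2.2 [0.51752798 0.09489576 0.20787642] [-0.09549292  0.29849225 -0.24349056  1.94280392  0.08839973  0.91111765
 -2.10137189] [-0.94111029 -0.28629941  0.78437855] [-0.04761123  0.01961246 -0.00230203]
-98.4601125216133 [-9.47605416e-04  8.82774986e-04 -9.99999161e-01]
```

View pics/w1.png

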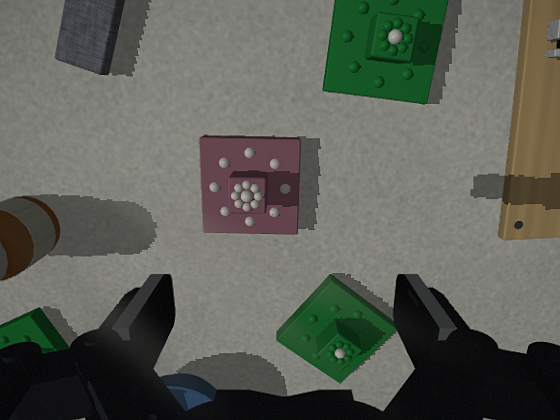

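The wrist view shows the cast with its base-top corners at about (202,138), (299,138), (298,233) and (204,233), and the block around (247,194). The fingers are at the bottom. The green look-alikes are well clear of the block.

```bash
python3 - <<'E'
from h import *
c=load('pics/w1.png')
C=px2w(c,[(202,139),(299,138.5),(298,233),(204,233)],.016);print(C.round(4),C.mean(0))
ang=lambda v:np.degrees(np.arctan2(v[1],v[0]))
for a,b in [(3,0),(2,1)]: print(ang(C[b]-C[a]),np.linalg.norm(C[a]-C[b]))
for a,b in [(1,0),(2,3)]: print(ang(C[b]-C[a])-90,np.linalg.norm(C[a]-C[b]))
# refine: mauve mask rectangle in rectified top plane
H,W=np.mgrid[0:420,0:560]; img=c['img'].astype(int)
m=((img[...,0]-img[...,1]>18)&(img[...,2]-img[...,1]>4)); m[:120]=0;m[245:]=0;m[:,:190]=0;m[:,310:]=0
p=px2w(c,np.c_[W[m],H[m]],.016)[:,:2].astype(np.float32)*1000
print(m.sum(),cv2.minAreaRect(p))
T=px2w(c,[(246,196)],.045);print(T)
E
```

```text
[[0.5647 0.1595 0.016 ]
 [0.5536 0.081  0.016 ]
 [0.472  0.0927 0.016 ]
 [0.4838 0.1747 0.016 ]] [0.51855162 0.12697812 0.016     ]
-10.639683930546905 0.08229885210088231
-8.190688295329526 0.0824353008864509
-8.01167468927133 0.07934337090278248
-8.16559988057297 0.08285962345584466
7325 ((519.3946533203125, 127.67535400390625), (82.51893615722656, 83.63648223876953), 80.57829284667969)
[[0.51935596 0.12796416 0.045     ]]
```

Emit:
jog_arm(
  deltas=[
    [0.0005, 0.011, -0.01, 0, 0, -0.01, 1],
    [0.0005, 0.011, -0.02, 0, 0, 0, 1],
    [0.0005, 0.011, -0.02, 0, 0, 0, 1],
    [0, 0, -0.025, 0, 0, 0, 1],
    [0, 0, -0.025, 0, 0, 0, 1],
    [0, 0, -0.025, 0, 0, 0, 1],
    [0, 0, -0.02, 0, 0, 0, 1],
    [0, 0, -0.012, 0, 0, 0, 1],
    [0, 0, -0.009, 0, 0, 0, 0.6],
    [0, 0, 0, 0, 0, 0, 0.6],
  ],
  newtons=30,
)

```text
t: 3.2
eef_pos: [0.5193, 0.1241, 0.0416]
tool_rot: [0.0, 0.997, -0.082, -0.001]
contact_force: [-1.1, 0.1, -0.1]
gripper_width: 0.689
grasp_force: 0.0
```

Emit:
jog_arm(
  deltas=[
    [0, 0, 0, 0, 0, 0, 0.5],
    [0, 0, 0, 0, 0, 0, 0.2],
    [0, 0, 0, 0, 0, 0, 0.2],
    [0, 0, 0, 0, 0, 0, 0.2],
    [0, 0, 0, 0, 0, 0, 0.2],
    [0, 0, 0, 0, 0, 0, 0.2],
    [0, 0, 0, 0, 0, 0, 0.2],
  ],
  newtons=30,
)

```text
t: 3.9
eef_pos: [0.5206, 0.1254, 0.0434]
tool_rot: [-0.0, 0.997, -0.081, 0.001]
contact_force: [-0.4, 1.3, 6.0]
gripper_width: 0.341
grasp_force: 31.7
```

Emit:
jog_arm(
  deltas=[
    [0, 0, 0.003, 0, 0, 0, 0.2],
    [0, 0, 0.01, 0, 0, 0, 0.2],
    [0, 0, 0.02, 0, 0, 0, 0.2],
    [0, 0, 0.03, 0, 0, 0, 0.2],
    [0, 0, 0.03, 0, 0, 0, 0.2],
    [0, 0, 0.03, 0, 0, 0, 0.2],
    [0, -0.01, 0.01, 0, 0, 0, 0.2],
    [0, -0.02, 0, 0, 0, 0.01, 0.2],
    [0, -0.03, 0, 0, 0, 0.01, 0.2],
    [0, -0.03, 0, 0, 0, 0.01, 0.2],
  ],
)

```text
t: 4.9
eef_pos: [0.5187, 0.0331, 0.1747]
tool_rot: [0.0, 0.998, -0.066, -0.001]
contact_force: [0.2, -0.3, -2.5]
gripper_width: 0.344
grasp_force: 30.7
```

Emit:
jog_arm(
  deltas=[
    [0, -0.03, 0, 0, 0, 0.01, 0.2],
    [0, -0.03, 0, 0, 0, 0.01, 0.2],
    [0, -0.03, 0, 0, 0, 0.01, 0.2],
    [0, -0.03, 0, 0, 0, 0.01, 0.2],
    [0, -0.03, 0, 0, 0, 0, 0.2],
    [0, -0.02, 0, 0, 0, 0, 0.2],
    [0, -0.01, 0, 0, 0, 0, 0.2],
    [0, 0, 0, 0, 0, 0, 0.2],
    [0, 0, 0, 0, 0, 0, 0.2],
  ],
)

```text
t: 5.8
eef_pos: [0.5194, -0.1442, 0.175]
tool_rot: [-0.0, 0.999, -0.046, -0.0]
contact_force: [0.2, 1.5, -2.8]
gripper_width: 0.344
grasp_force: 30.6
```

```bash
python3 - <<'E'
from h import *
c=snap('wrist','pics/w2.png'); snap('top','pics/t2.png'); o=bot.get_obs()
print(o['t'],o['eef_pos'],o['gripper_width'],o['grasp_force'],o['contact_force'],o['torque']);A=q2R(o['tool_rot']);print(np.degrees(np.arctan2(A[1,1],A[0,1])),A[:,2])
E
```

```text
5.9 [ 0.51969312 -0.14351275  0.17518347] 0.34325702197920543 30.64656436443329 [ 0.1851757  -0.28141962 -2.23396122] [ 0.0049222  -0.02641555 -0.01247094]
-95.21343696433263 [-2.09154617e-04  7.24710518e-04 -9.99999716e-01]
```

View pics/w2.png

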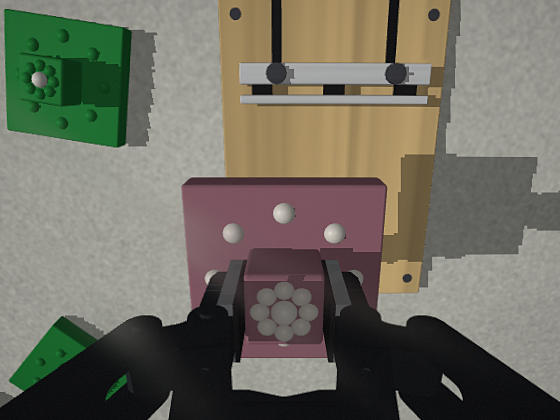

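The wrist view shows the cast held square, its base-top front edge about (183,186)–(386,186). Ahead of it are the fence front strip at rows 96–106, columns 240–428, and the board's near right corner at (418,292). I'll enlarge this for accurate edges.

```bash
python3 - <<'E'
import cv2
i=cv2.imread('pics/w2.png')
cv2.imwrite('pics/c2.png',cv2.resize(i[0:200,175:441],None,fx=3,fy=3,interpolation=cv2.INTER_CUBIC))
E
```

```text
(no output)
```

View pics/c2.png

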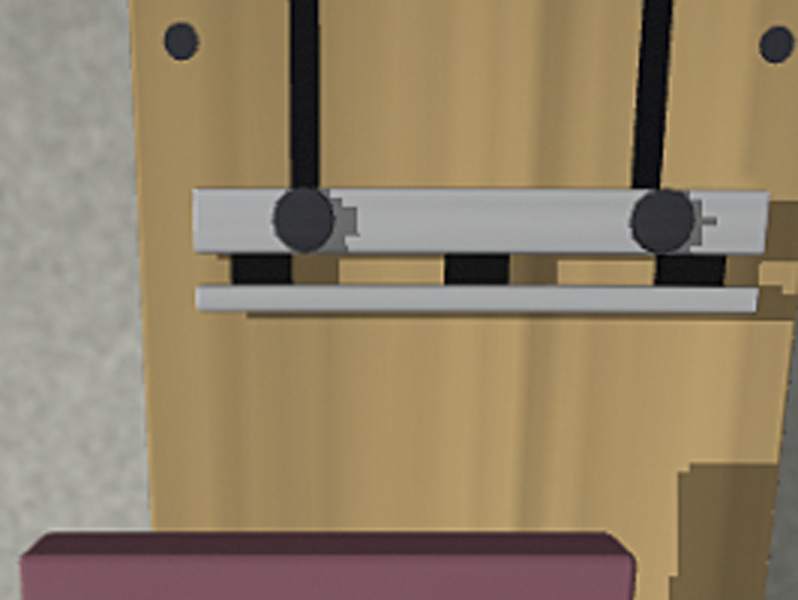

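Crop (3x, offset 175,0): the fence strip runs along rows 287–311 from (196) to (757). The board's left edge goes (130,0)→(153,530), and the cast's front top edge goes (22,556)→(634,556).

```bash
python3 - <<'E'
from h import *
c=load('pics/w2.png'); print('eye',c['eye'])
f=lambda p:[((x+.5)/3-.5+175,(y+.5)/3-.5) for x,y in p]
ang=lambda v:np.degrees(np.arctan2(v[1],v[0]))
o=np.array([.543,-.1795]);a=np.radians(-4.9);Rb=np.array([[np.cos(a),-np.sin(a)],[np.sin(a),np.cos(a)]])
def rep(n,p,z):
    P=px2w(c,f(p),z); d=P[0]-P[1]; print(n,P.round(4).tolist(),'ang-90',ang(d[:2])-90,np.linalg.norm(d),'board',((P[:,:2]-o)@Rb).round(4).tolist())
rep('strip near, z26',[(196,311),(756,311.5)],.026)
rep('strip far, z26',[(196,286),(758,288)],.026)
rep('body near',[(193,252),(766,254)],.026)
rep('left edge',[(130,0),(153,530)],.012)
rep('right edge',[(798,330),(770,560)],.012)
rep('screws',[(181,41),(776,44)],.012)
rep('cast front',[(22,556),(635,555.5)],.148)
E
```

```text
eye [ 0.59499658 -0.15117209  0.29476073]
strip near, z26 [[0.5895, -0.1203, 0.026], [0.578, -0.2484, 0.026]] ang-90 -5.159203640206968 0.1286059160971378 board [[0.0413, 0.063], [0.0407, -0.0656]]
strip far, z26 [[0.595, -0.121, 0.026], [0.5832, -0.2488, 0.026]] ang-90 -5.294595730774631 0.12835204126670668 board [[0.0468, 0.0627], [0.0459, -0.0656]]
body near [[0.6024, -0.1212, 0.026], [0.5905, -0.2505, 0.026]] ang-90 -5.271634378722368 0.12986071403550314 board [[0.0542, 0.0631], [0.0534, -0.0667]]
left edge [[0.6583, -0.1122, 0.012], [0.5367, -0.1011, 0.012]] ang-90 -95.21910473729228 0.12205954411102662 board [[0.1091, 0.0769], [-0.0129, 0.0776]]
right edge [[0.5718, -0.2638, 0.012], [0.5145, -0.258, 0.012]] ang-90 -95.7450400719494 0.05759853165003529 board [[0.0359, -0.0815], [-0.0217, -0.0807]]
screws [[0.6487, -0.1226, 0.012], [0.6363, -0.2576, 0.012]] ang-90 -5.255622111909432 0.1355456332804948 board [[0.1005, 0.0657], [0.0996, -0.0698]]
cast front [[0.5629, -0.1073, 0.148], [0.5555, -0.1886, 0.148]] ang-90 -5.2057379628827505 0.08160494153084032 board [[0.0136, 0.0736], [0.0132, -0.008]]
```

Emit:
jog_arm(
  deltas=[
    [0.005, -0.012, 0, 0, 0, 0, 0.2],
    [0.006, -0.012, 0, 0, 0, 0, 0.2],
    [0.005, -0.012, -0.005, 0, 0, 0, 0.2],
    [0, 0, -0.015, 0, 0, 0, 0.2],
    [0, 0, -0.02, 0, 0, 0, 0.2],
    [0, 0, -0.02, 0, 0, 0, 0.2],
    [0, 0, -0.02, 0, 0, 0, 0.2],
    [0, 0, -0.015, 0, 0, 0, 0.2],
    [0, 0, -0.01, 0, 0, 0, 0.2],
    [0, 0, 0, 0, 0, 0, 0.2],
  ],
)

```text
t: 6.9
eef_pos: [0.5349, -0.1813, 0.0689]
tool_rot: [-0.0, 0.999, -0.047, -0.001]
contact_force: [0.1, 0.6, -1.9]
gripper_width: 0.345
grasp_force: 30.6
```

```bash
python3 - <<'E'
from h import *
c=snap('wrist','pics/w3.png'); o=bot.get_obs()
print(o['t'],o['eef_pos'],o['contact_force'],o['torque']);A=q2R(o['tool_rot']);print(np.degrees(np.arctan2(A[1,1],A[0,1])))
s=bot.read_camera('scene')['img'][:,:,::-1]
a=cv2.resize(s[140:280,80:230],(390,364),interpolation=cv2.INTER_CUBIC)
w=cv2.resize(c['img'][:,:,::-1],(400,300)); z=np.zeros((370,800,3),np.uint8);z[:364,:390]=a;z[:300,400:]=w;cv2.imwrite('pics/c3.png',z)
E
```

```text
6.95 [ 0.53555575 -0.18137121  0.06988774] [ 0.26321683  0.09640718 -1.83198607] [ 0.00782889 -0.02536607 -0.02018549]
-95.35306102346816
```

View pics/c3.png

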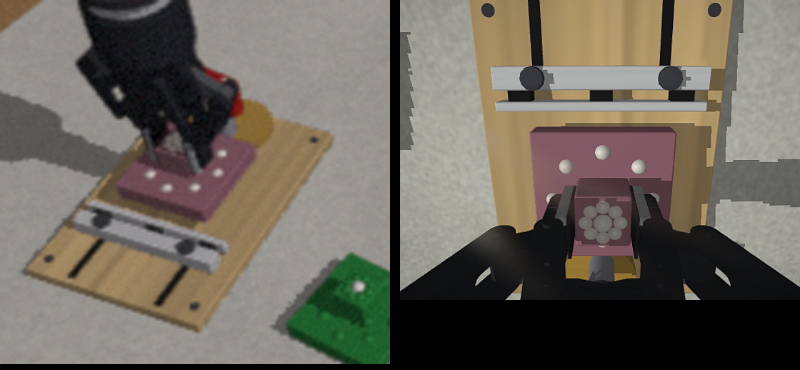

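The cast hangs just above the nest. In wrist pixels its front top edge is row ~185 (columns 185–384). The fence strip's near edge is at row ~153 (columns 136–430), so it is centred and parallel.

```bash
python3 - <<'E'
from h import *
c=load('pics/w3.png');a=np.radians(-5.1);Rb=np.array([[np.cos(a),-np.sin(a)],[np.sin(a),np.cos(a)]])
g=cv2.cvtColor(c['img'],cv2.COLOR_RGB2GRAY).astype(int)
for col in (230,284,340): print(col,g[138:192,col].tolist())
def loc(p,z): return (px2w(c,p,z)[:,:2]-[.543,-.1795])@Rb
print(loc([(136,153),(430,154)],.026),loc([(185,186),(384,186)],.0425))
E
```

```text
230 [161, 118, 93, 91, 100, 151, 170, 174, 175, 175, 177, 175, 173, 172, 170, 172, 163, 137, 152, 153, 154, 153, 154, 153, 153, 154, 153, 154, 154, 154, 154, 152, 154, 155, 158, 160, 162, 169, 106, 65, 54, 56, 57, 58, 59, 56, 58, 87, 95, 98, 102, 104, 103, 102]
284 [25, 23, 18, 29, 110, 156, 172, 174, 175, 177, 177, 175, 176, 173, 174, 174, 162, 129, 160, 162, 160, 160, 161, 159, 160, 160, 160, 160, 160, 160, 161, 159, 162, 170, 101, 97, 100, 102, 107, 68, 53, 55, 57, 56, 57, 55, 58, 87, 94, 99, 102, 104, 104, 103]
340 [165, 121, 93, 92, 113, 155, 172, 173, 174, 176, 177, 175, 175, 175, 175, 175, 162, 119, 153, 157, 157, 156, 155, 156, 156, 156, 156, 156, 155, 156, 156, 157, 157, 166, 102, 94, 97, 98, 103, 68, 54, 54, 55, 57, 57, 56, 58, 84, 94, 98, 102, 104, 104, 104]
[[ 0.04266871  0.06129391]
 [ 0.04173624 -0.06605143]] [[ 0.03195073  0.03664613]
 [ 0.03164668 -0.04255201]]
```

Emit:
jog_arm(
  deltas=[
    [0.002, 0, -0.004, 0, 0, 0, 0.2],
    [0, 0, -0.004, 0, 0, 0, 0.2],
    [0, 0, -0.003, 0, 0, 0, 0.2],
    [0, 0, -0.001, 0, 0, 0, 0.2],
    [0, 0, -0.001, 0, 0, 0, 0.2],
    [0, 0, 0, 0, 0, 0, 0.2],
  ],
)

```text
t: 7.6
eef_pos: [0.5376, -0.1811, 0.0572]
tool_rot: [0.0, 0.999, -0.047, -0.0]
contact_force: [-0.7, 0.3, -3.0]
gripper_width: 0.344
grasp_force: 30.6
```

Emit:
jog_arm(
  deltas=[
    [0, 0, -0.0005, 0, 0, 0, 0.2],
    [0, 0, -0.0005, 0, 0, 0, 0.2],
    [0, 0, 0, 0, 0, 0, 0.2],
  ],
)

```text
t: 7.9
eef_pos: [0.5376, -0.1812, 0.0563]
tool_rot: [0.0, 0.999, -0.047, 0.0]
contact_force: [-0.6, 0.4, -2.6]
gripper_width: 0.34
grasp_force: 30.6
```

Emit:
jog_arm(
  deltas=[
    [0, 0, -0.0005, 0, 0, 0, 0.2],
    [0, 0, -0.0005, 0, 0, 0, 0.2],
    [0, 0, 0, 0, 0, 0, 0.2],
    [0, 0, 0, 0, 0, 0, 0.2],
  ],
)

```text
t: 8.3
eef_pos: [0.5376, -0.1812, 0.0555]
tool_rot: [0.0, 0.999, -0.047, 0.0]
contact_force: [-1.7, 0.4, 1.1]
gripper_width: 0.343
grasp_force: 31.0
```

Emit:
jog_arm(
  deltas=[
    [0, 0, -0.0005, 0, 0, 0, 0.2],
    [0, 0, 0, 0, 0, 0, 0.2],
    [0, 0, 0, 0, 0, 0, 0.2],
  ],
)

```text
t: 8.6
eef_pos: [0.5377, -0.1812, 0.0555]
tool_rot: [0.0, 0.999, -0.047, 0.0]
contact_force: [-3.0, 1.0, 7.6]
gripper_width: 0.346
grasp_force: 31.7
```

Emit:
jog_arm(
  deltas=[
    [0, 0, 0.0005, 0, 0, 0, 0.36],
    [0, 0, 0, 0, 0, 0, 0.42],
    [0, 0, 0, 0, 0, 0, 0.55],
    [0, 0, 0, 0, 0, 0, 0.6],
    [0, 0, 0, 0, 0, 0, 0.6],
    [0, 0, 0.005, 0, 0, 0, 0.6],
    [0, 0, 0.015, 0, 0, 0, 0.6],
    [0, 0, 0.025, 0, 0, 0, 0.6],
    [0, 0, 0.03, 0, 0, 0, 0.6],
    [0, 0, 0.025, 0, 0, 0, 0.6],
  ],
)

```text
t: 9.6
eef_pos: [0.5381, -0.1813, 0.1581]
tool_rot: [0.0, 0.999, -0.047, 0.001]
contact_force: [0.2, 0.4, 0.1]
gripper_width: 0.6
grasp_force: 0.0
```

Emit:
jog_arm(
  deltas=[
    [-0.01, 0.001, 0.025, 0, 0, 0.12, 0.6],
    [-0.01, 0.001, 0.01, 0, 0, 0.14, 0.6],
    [-0.01, 0.001, 0, 0, 0, 0.14, 0.6],
    [-0.01, 0.001, 0, 0, 0, 0.14, 0.6],
    [-0.01, 0.001, 0, 0, 0, 0.14, 0.6],
    [-0.01, 0.001, 0, 0, 0, 0.14, 0.6],
    [0, 0, 0, 0, 0, 0.14, 0.6],
    [0, 0, 0, 0, 0, 0.14, 0.6],
    [0, 0, 0, 0, 0, 0.14, 0.6],
    [0, 0, 0, 0, 0, 0.14, 0.6],
  ],
)

```text
t: 10.6
eef_pos: [0.4777, -0.1753, 0.1916]
tool_rot: [0.001, 0.798, 0.602, 0.0]
contact_force: [0.3, 0.0, -1.1]
gripper_width: 0.599
grasp_force: 0.0
```

```bash
python3 - <<'E'
from h import *
c=snap('wrist','pics/w4.png'); t=snap('top','pics/t4.png'); s=snap('scene','pics/s4.png');o=bot.get_obs()
print(o['t'],o['eef_pos'],o['contact_force'],o['torque'],o['q'][6]);A=q2R(o['tool_rot']);print(np.degrees(np.arctan2(A[1,1],A[0,1])))
a=cv2.resize(s['img'][140:280,80:230,::-1],(300,280),interpolation=cv2.INTER_CUBIC)
z=np.zeros((600,800,3),np.uint8);z[:375,:500]=cv2.resize(c['img'][:,:,::-1],(500,375));z[:280,500:]=a
z[285:595,505:795]=cv2.resize(t['img'][150:255,355:453,::-1],(290,310),interpolation=cv2.INTER_CUBIC);cv2.imwrite('pics/c4.png',z)
E
```

```text
10.75 [ 0.47772583 -0.17536361  0.1912475 ] [ 0.46241953 -0.10800005  1.00383832] [-0.03421613  0.02441261 -0.0183145 ] -0.21503201888755932
-16.463382814881232
```

View pics/c4.png

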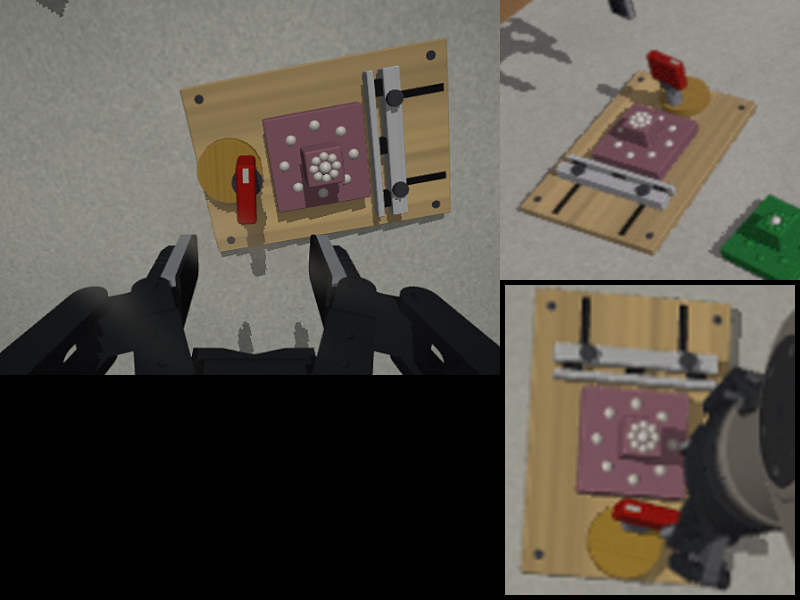

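The cast is set down square, with a gap on both sides. In the wrist view (crop scale 1.12) the bar's top face spans (237–255,157) to (238–257,223), nearly parallel to the image columns, so it is aligned with the jaws.

```bash
python3 - <<'E'
from h import *
c=load('pics/w4.png'); im=c['img'].astype(int)
m=((im[...,0]>150)&(im[...,1]<70)&(im[...,2]<70)).astype(np.uint8)
ys,xs=np.nonzero(m);print(xs.min(),xs.max(),ys.min(),ys.max(),m.sum())
for r in range(178,256,8): print(r,[tuple(im[r,x]) [0] for x in range(258,294)])
k=1.12
P=px2w(c,[(237*k,157*k),(254*k,157*k),(257*k,223*k),(238*k,223*k)],.092);print(P.round(4),P.mean(0))
d=(P[0]+P[1]-P[2]-P[3])/2;print(np.linalg.norm(d),np.degrees(np.arctan2(d[1],d[0])))
E
```

```text
Traceback (most recent call last):
ValueError: zero-size array to reduction operation minimum which has no identity
```

```bash
python3 - <<'E'
from h import *
c=load('pics/w4.png'); im=c['img'].astype(int)
for r in range(172,256,8): print(r,[tuple(map(int,im[r,x])) for x in range(262,294,4)])
for r in range(180,250,10):
    row=im[r,250:305]; m=(row[:,0]-row[:,1]>70); x=np.nonzero(m)[0]+250; print(r,x.min() if len(x) else 0,x.max() if len(x) else 0, row[m,0].tolist())
k=1.12
P=px2w(c,[(237*k,157*k),(254*k,157*k),(257*k,223*k),(238*k,223*k)],.092);print(P.round(4),P.mean(0))
d=(P[0]+P[1]-P[2]-P[3])/2;print(np.linalg.norm(d),np.degrees(np.arctan2(d[1],d[0])))
E
```

```text
172 [(125, 98, 41), (126, 98, 43), (125, 99, 41), (127, 102, 45), (126, 102, 44), (124, 101, 43), (120, 93, 37), (151, 127, 89)]
180 [(127, 98, 41), (95, 8, 5), (109, 15, 10), (110, 15, 9), (107, 11, 6), (106, 15, 11), (100, 72, 31), (129, 100, 42)]
188 [(130, 107, 44), (125, 18, 14), (130, 16, 11), (127, 70, 63), (126, 30, 27), (123, 13, 12), (59, 32, 39), (126, 100, 42)]
196 [(38, 45, 51), (110, 14, 14), (115, 0, 0), (138, 143, 132), (125, 78, 71), (113, 12, 7), (47, 13, 11), (38, 42, 48)]
204 [(41, 44, 48), (110, 15, 14), (117, 12, 8), (141, 160, 148), (133, 110, 101), (116, 14, 11), (59, 7, 3), (45, 44, 48)]
212 [(47, 49, 49), (106, 11, 9), (117, 16, 12), (119, 17, 12), (116, 13, 7), (115, 16, 11), (63, 12, 11), (19, 20, 25)]
220 [(127, 101, 44), (103, 11, 10), (117, 16, 9), (115, 10, 7), (117, 15, 13), (116, 16, 9), (68, 0, 1), (87, 74, 49)]
228 [(88, 75, 52), (101, 13, 8), (117, 20, 13), (116, 16, 12), (116, 15, 11), (115, 14, 9), (72, 0, 0), (91, 78, 52)]
236 [(88, 76, 52), (102, 25, 19), (115, 22, 15), (116, 20, 16), (114, 17, 13), (116, 17, 12), (80, 0, 0), (97, 81, 57)]
244
[... 457 characters left out ...]
3, 118, 119, 117, 120, 114, 117, 118, 115, 108, 100, 90]
210 265 285 [102, 107, 110, 117, 119, 118, 118, 118, 118, 118, 118, 118, 116, 117, 116, 117, 118, 116, 110, 104, 96]
220 266 285 [103, 109, 114, 116, 117, 117, 117, 116, 115, 116, 116, 117, 117, 118, 117, 117, 116, 112, 107, 100]
230 266 286 [103, 108, 110, 117, 116, 116, 116, 116, 117, 115, 117, 115, 117, 115, 115, 114, 116, 112, 108, 107, 75]
240 267 286 [105, 110, 115, 115, 116, 116, 117, 117, 115, 116, 115, 116, 116, 116, 116, 116, 112, 109, 106, 86]
[[ 0.4756 -0.1463  0.092 ]
 [ 0.4864 -0.1494  0.092 ]
 [ 0.4754 -0.1955  0.092 ]
 [ 0.4626 -0.1919  0.092 ]] [ 0.47499612 -0.17076571  0.092     ]
0.04739309193004609 75.39121598952688
```

Emit:
jog_arm(
  deltas=[
    [-0.0027, 0.0015, -0.01, 0, 0, 0.02, 0.42],
    [0, 0, -0.02, 0, 0, 0, 0.42],
    [0, 0, -0.02, 0, 0, 0, 0.42],
    [0, 0, -0.02, 0, 0, 0, 0.42],
    [0, 0, -0.018, 0, 0, 0, 0.42],
    [0, 0, -0.012, 0, 0, 0, 0.42],
    [0, 0, -0.009, 0, 0, 0, 0.42],
    [0, 0, 0, 0, 0, 0, 0.42],
    [0, 0, 0, 0, 0, 0, 0.42],
  ],
)

```text
t: 11.65
eef_pos: [0.4752, -0.1736, 0.0816]
tool_rot: [0.0, 0.794, 0.608, 0.0]
contact_force: [-0.6, -0.8, 0.5]
gripper_width: 0.417
grasp_force: 0.0
```

Emit:
jog_arm(
  deltas=[
    [0, 0, 0, 0, 0, 0, 0.3],
    [0, 0, 0, 0, 0, 0, 0.2],
    [0, 0, 0, 0, 0, 0, 0.1],
    [0, 0, 0, 0, 0, 0, 0.1],
    [0, 0, 0, 0, 0, 0, 0.1],
    [0, 0, 0, 0, 0, 0, 0.1],
  ],
  newtons=40,
)

```text
t: 12.25
eef_pos: [0.4734, -0.1733, 0.0818]
tool_rot: [-0.001, 0.794, 0.608, -0.001]
contact_force: [-7.6, 2.5, 9.0]
gripper_width: 0.156
grasp_force: 40.2
```

```bash
cat > st.py <<'E'
from h import *
o=bot.get_obs();A=q2R(o['tool_rot'])
print(o['t'],o['eef_pos'].round(4),'F',o['contact_force'].round(1),'T',o['torque'].round(3),o['gripper_width'],o['grasp_force'],'turn',round(float(np.radians(-5.1)-np.arctan2(A[1,1],A[0,1])),3))
E
python3 st.py
```

```text
12.25 [ 0.4734 -0.1733  0.0818] F [-7.6  2.5  9. ] T [0.385 1.259 0.137] 0.15635517931811868 40.23370385169983 turn 0.175
```

Emit:
jog_arm(
  deltas=[
    [-0.0017, 0.0005, 0, 0, 0, 0, 0.1],
    [0, 0, 0, 0, 0, -0.05, 0.1],
    [0, 0, 0, 0, 0, -0.08, 0.1],
    [0, 0, 0, 0, 0, -0.08, 0.1],
    [0, 0, 0, 0, 0, -0.08, 0.1],
    [0, 0, 0, 0, 0, -0.08, 0.1],
    [0, 0, 0, 0, 0, -0.08, 0.1],
    [0, 0, 0, 0, 0, -0.05, 0.1],
    [0, 0, 0, 0, 0, 0, 0.1],
    [0, 0, 0, 0, 0, 0, 0.1],
  ],
  newtons=60,
)

```text
t: 13.25
eef_pos: [0.4738, -0.1736, 0.0819]
tool_rot: [0.001, 0.92, 0.393, 0.0]
contact_force: [-0.6, -0.4, 4.6]
gripper_width: 0.157
grasp_force: 60.7
```

```bash
python3 st.py
```

```text
13.25 [ 0.4738 -0.1736  0.0819] F [-0.6 -0.4  4.6] T [-0.315  0.191 -0.206] 0.15695666200896774 60.74711322784424 turn 0.675
```

Emit:
jog_arm(
  deltas=[
    [0, 0, 0, 0, 0, -0.05, 0.1],
    [0, 0, 0, 0, 0, -0.07, 0.1],
    [0, 0, 0, 0, 0, -0.07, 0.1],
    [0, 0, 0, 0, 0, -0.07, 0.1],
    [0, 0, 0, 0, 0, -0.04, 0.1],
    [0, 0, 0, 0, 0, 0, 0.1],
  ],
)

```text
t: 13.85
eef_pos: [0.474, -0.1738, 0.0819]
tool_rot: [0.001, 0.968, 0.251, 0.001]
contact_force: [-1.0, -2.7, 6.0]
gripper_width: 0.151
grasp_force: 60.8
```

```bash
python3 st.py
```

```text
13.85 [ 0.474  -0.1738  0.0819] F [-1.  -2.7  6. ] T [-0.601  0.082 -0.082] 0.15061907199835003 60.80046772956848 turn 0.975
```

Emit:
jog_arm(
  deltas=[
    [0, 0, 0, 0, 0, 0, 0.1],
    [0, 0, 0, 0, 0, 0, 0.1],
  ],
)

```text
t: 14.05
eef_pos: [0.474, -0.1739, 0.0819]
tool_rot: [0.001, 0.968, 0.251, 0.001]
contact_force: [-0.8, -2.8, 6.7]
gripper_width: 0.151
grasp_force: 60.9
```

```bash
python3 st.py
```

```text
14.05 [ 0.474  -0.1739  0.0819] F [-0.8 -2.8  6.7] T [-0.622  0.12  -0.13 ] 0.15141145829702715 60.86234629154205 turn 0.974
```

Emit:
jog_arm(
  deltas=[
    [0, 0, 0, 0, 0, -0.03, 0.1],
    [0, 0, 0, 0, 0, -0.03, 0.1],
    [0, 0, 0, 0, 0, -0.03, 0.1],
    [0, 0, 0, 0, 0, -0.03, 0.1],
    [0, 0, 0, 0, 0, -0.03, 0.1],
  ],
)

```text
t: 14.55
eef_pos: [0.4741, -0.174, 0.0819]
tool_rot: [0.001, 0.984, 0.178, 0.001]
contact_force: [-0.2, -3.0, 6.1]
gripper_width: 0.153
grasp_force: 60.9
```

```bash
python3 st.py
```

```text
14.55 [ 0.4741 -0.174   0.0819] F [-0.2 -3.   6.1] T [-0.746  0.064  0.279] 0.15344165238633609 60.897690653800964 turn 1.124
```

Emit:
jog_arm(
  deltas=[
    [0, 0, 0, 0, 0, 0, 0.1],
    [0, 0, 0, 0, 0, 0, 0.1],
    [0, 0, 0, 0, 0, 0, 0.1],
  ],
)

```text
t: 14.85
eef_pos: [0.474, -0.174, 0.0819]
tool_rot: [0.001, 0.984, 0.178, 0.001]
contact_force: [0.1, -2.9, 5.2]
gripper_width: 0.153
grasp_force: 60.8
```

```bash
python3 st.py; python3 - <<'E'
from h import *
for i in 'st':
    pass
t=snap('top','pics/t5.png'); s=snap('scene','pics/s5.png')
z=np.zeros((460,800,3),np.uint8)
z[:,:420]=cv2.resize(t['img'][150:255,355:451,::-1],(420,460),interpolation=cv2.INTER_CUBIC)
z[:355,425:800]=cv2.resize(s['img'][140:280,80:228,::-1],(375,355),interpolation=cv2.INTER_CUBIC)
cv2.imwrite('pics/c5.png',z)
E
```

```text
14.85 [ 0.474  -0.174   0.0819] F [ 0.1 -2.9  5.2] T [-0.684  0.054 -0.004] 0.1533894258570113 60.824094414711 turn 1.124
```

View pics/c5.png

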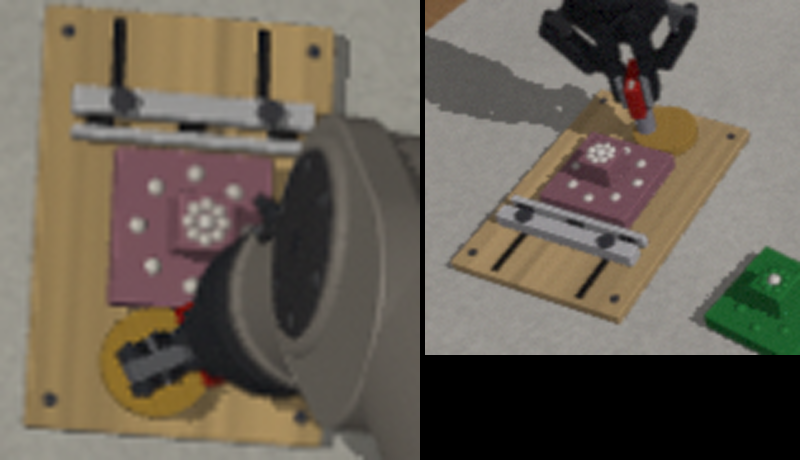

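The cast is being pushed, still square, with a gap of a few mm left to the fence. I'll continue in small steps, reading the standing torque.

Emit:
jog_arm(
  deltas=[
    [0, 0, 0, 0, 0, -0.03, 0.1],
    [0, 0, 0, 0, 0, -0.03, 0.1],
    [0, 0, 0, 0, 0, -0.03, 0.1],
    [0, 0, 0, 0, 0, -0.03, 0.1],
    [0, 0, 0, 0, 0, -0.03, 0.1],
  ],
)

```text
t: 15.45
eef_pos: [0.4741, -0.1742, 0.0819]
tool_rot: [0.001, 0.995, 0.104, 0.001]
contact_force: [0.6, -3.8, 5.0]
gripper_width: 0.158
grasp_force: 60.8
```

```bash
python3 st.py
```

```text
15.45 [ 0.4741 -0.1742  0.0819] F [ 0.6 -3.8  5. ] T [-0.852  0.041  0.209] 0.15793445432204845 60.81463873386383 turn 1.274
```

Emit:
jog_arm(
  deltas=[
    [0, 0, 0, 0, 0, -0.025, 0.1],
    [0, 0, 0, 0, 0, -0.025, 0.1],
  ],
)

```text
t: 15.65
eef_pos: [0.4741, -0.1743, 0.0819]
tool_rot: [0.001, 0.997, 0.078, 0.001]
contact_force: [0.2, -4.0, 5.3]
gripper_width: 0.156
grasp_force: 60.8
```

```bash
python3 st.py
```

```text
15.65 [ 0.4741 -0.1743  0.0819] F [ 0.2 -4.   5.3] T [-0.945  0.017  0.224] 0.15559441117032555 60.79725623130798 turn 1.325
```

Emit:
jog_arm(
  deltas=[
    [0, 0, 0, 0, 0, 0, 0.1],
    [0, 0, 0, 0, 0, 0, 0.1],
    [0, 0, 0, 0, 0, 0, 0.1],
  ],
)

```text
t: 15.95
eef_pos: [0.4741, -0.1743, 0.0819]
tool_rot: [0.001, 0.997, 0.079, 0.001]
contact_force: [0.4, -4.2, 5.0]
gripper_width: 0.15
grasp_force: 60.8
```

```bash
python3 st.py
```

```text
15.95 [ 0.4741 -0.1743  0.0819] F [ 0.4 -4.2  5. ] T [-0.853  0.023  0.08 ] 0.15006383380973543 60.81070840358734 turn 1.324
```

Emit:
jog_arm(
  deltas=[
    [0, 0, 0, 0, 0, -0.025, 0.1],
    [0, 0, 0, 0, 0, -0.025, 0.1],
  ],
)

```text
t: 16.15
eef_pos: [0.4741, -0.1743, 0.0819]
tool_rot: [0.001, 0.999, 0.054, 0.001]
contact_force: [0.3, -5.8, 5.6]
gripper_width: 0.157
grasp_force: 60.8
```

```bash
python3 st.py
```

```text
16.15 [ 0.4741 -0.1743  0.0819] F [ 0.3 -5.8  5.6] T [-1.011  0.038  0.241] 0.15698036696722162 60.79553425312042 turn 1.375
```

Emit:
jog_arm(
  deltas=[
    [0, 0, 0, 0, 0, -0.025, 0.1],
    [0, 0, 0, 0, 0, -0.025, 0.1],
  ],
)

```text
t: 16.35
eef_pos: [0.4741, -0.1744, 0.0819]
tool_rot: [0.001, 1.0, 0.029, 0.001]
contact_force: [0.6, -4.3, 4.5]
gripper_width: 0.153
grasp_force: 60.9
```

```bash
python3 st.py
```

```text
16.35 [ 0.4741 -0.1744  0.0819] F [ 0.6 -4.3  4.5] T [-0.996  0.017  0.261] 0.15286660573668612 60.85335373878479 turn 1.425
```

Emit:
jog_arm(
  deltas=[
    [0, 0, 0, 0, 0, 0, 0.1],
    [0, 0, 0, 0, 0, 0, 0.1],
    [0, 0, 0, 0, 0, 0, 0.1],
  ],
)

```text
t: 16.65
eef_pos: [0.4741, -0.1744, 0.0819]
tool_rot: [0.001, 1.0, 0.029, 0.001]
contact_force: [0.4, -4.9, 5.6]
gripper_width: 0.154
grasp_force: 60.8
```

```bash
python3 st.py
```

```text
16.65 [ 0.4741 -0.1744  0.0819] F [ 0.4 -4.9  5.6] T [-0.943  0.1    0.075] 0.1538423817887371 60.79842031002045 turn 1.424
```

Emit:
jog_arm(
  deltas=[
    [0, 0, 0, 0, 0, -0.02, 0.1],
    [0, 0, 0, 0, 0, -0.02, 0.1],
  ],
)

```text
t: 16.85
eef_pos: [0.4741, -0.1744, 0.0819]
tool_rot: [0.001, 1.0, 0.009, 0.001]
contact_force: [1.3, -4.4, 5.9]
gripper_width: 0.155
grasp_force: 60.9
```

```bash
python3 st.py
```

```text
16.85 [ 0.4741 -0.1744  0.0819] F [ 1.3 -4.4  5.9] T [-1.038  0.037  0.402] 0.1552935884936801 60.924280285835266 turn 1.464
```

Emit:
jog_arm(
  deltas=[
    [0, 0, 0, 0, 0, -0.02, 0.1],
    [0, 0, 0, 0, 0, -0.02, 0.1],
  ],
)

```text
t: 17.05
eef_pos: [0.4741, -0.1744, 0.0819]
tool_rot: [0.001, 1.0, -0.011, 0.001]
contact_force: [0.4, -5.8, 4.6]
gripper_width: 0.157
grasp_force: 61.1
```

```bash
python3 st.py
```

```text
17.05 [ 0.4741 -0.1744  0.0819] F [ 0.4 -5.8  4.6] T [-1.039  0.02   0.474] 0.1566112243403873 61.07303559780121 turn 1.504
```

Emit:
jog_arm(
  deltas=[
    [0, 0, 0, 0, 0, 0, 0.1],
    [0, 0, 0, 0, 0, 0, 0.1],
    [0, 0, 0, 0, 0, 0, 0.1],
  ],
)

```text
t: 17.35
eef_pos: [0.4741, -0.1745, 0.0819]
tool_rot: [0.001, 1.0, -0.011, 0.001]
contact_force: [-0.3, -5.5, 4.9]
gripper_width: 0.156
grasp_force: 60.9
```

```bash
python3 st.py
```

```text
17.35 [ 0.4741 -0.1745  0.0819] F [-0.3 -5.5  4.9] T [-1.064 -0.     0.27 ] 0.15617900569231655 60.87790668010712 turn 1.504
```

Emit:
jog_arm(
  deltas=[
    [0, -0.0006, 0, 0, 0, -0.01, 0.1],
    [0, -0.0006, 0, 0, 0, -0.01, 0.1],
    [0, 0, 0, 0, 0, 0, 0.1],
    [0, 0, 0, 0, 0, 0, 0.1],
    [0, 0, 0, 0, 0, 0, 0.1],
    [0, 0, 0, 0, 0, 0, 0.1],
  ],
)

```text
t: 17.95
eef_pos: [0.4741, -0.1746, 0.0819]
tool_rot: [0.0, 1.0, -0.02, 0.001]
contact_force: [0.8, -2.1, 6.9]
gripper_width: 0.156
grasp_force: 61.1
```

```bash
python3 st.py
```

```text
17.95 [ 0.4741 -0.1746  0.0819] F [ 0.8 -2.1  6.9] T [-0.451  0.107  0.376] 0.1564383570551557 61.147838830947876 turn 1.522
```

Emit:
jog_arm(
  deltas=[
    [0, 0, 0, 0, 0, 0, 0.2],
    [0, 0, 0, 0, 0, 0, 0.3],
    [0, 0, 0, 0, 0, 0, 0.45],
    [0, 0, 0, 0, 0, 0, 0.5],
    [0, 0, 0.005, 0, 0, 0, 0.5],
    [0, 0, 0.015, 0, 0, 0, 0.5],
    [0, 0, 0.025, 0, 0, 0, 0.5],
    [0, 0, 0.03, 0, 0, 0, 0.5],
    [0, 0, 0.03, 0, 0, 0, 0.5],
    [0, 0, 0.02, 0, 0, 0, 0.5],
  ],
)

```text
t: 18.95
eef_pos: [0.4738, -0.1745, 0.2088]
tool_rot: [0.0, 1.0, -0.022, 0.001]
contact_force: [-0.1, 0.4, 0.7]
gripper_width: 0.5
grasp_force: 0.0
```

Emit:
jog_arm(
  deltas=[
    [0, -0.03, 0.01, 0, 0, 0, 0.5],
    [0, -0.04, 0, 0, 0, 0, 0.5],
    [0, -0.04, 0, 0, 0, 0, 0.5],
    [0, -0.04, 0, 0, 0, 0, 0.5],
    [0, -0.03, 0, 0, 0, 0, 0.5],
    [0, -0.02, 0, 0, 0, 0, 0.5],
    [0, 0, 0, 0, 0, 0, 0.5],
  ],
)

```text
t: 19.65
eef_pos: [0.472, -0.3778, 0.2165]
tool_rot: [0.001, 1.0, -0.024, -0.0]
contact_force: [-0.3, 1.2, -0.7]
gripper_width: 0.503
grasp_force: 0.0
```

```bash
python3 - <<'E'
from h import *
t=snap('top','pics/t6.png'); s=snap('scene','pics/s6.png')
z=np.zeros((460,800,3),np.uint8)
z[:,:420]=cv2.resize(t['img'][150:255,355:451,::-1],(420,460),interpolation=cv2.INTER_CUBIC)
z[:355,425:800]=cv2.resize(s['img'][140:280,80:228,::-1],(375,355),interpolation=cv2.INTER_CUBIC)
cv2.imwrite('pics/c6.png',z)
c=load('pics/top0.png')['img'].astype(int)
d=np.abs(t['img'].astype(int)-c).sum(2)>60
for n,(x0,x1,y0,y1) in dict(jar=(150,192,195,240),bowl=(185,262,280,338),brush=(200,262,85,175)).items(): print(n,d[y0:y1,x0:x1].sum())
print(bot.get_obs()['t'])
E
```

```text
jar 0
bowl 0
brush 0
19.75
```

View pics/c6.png

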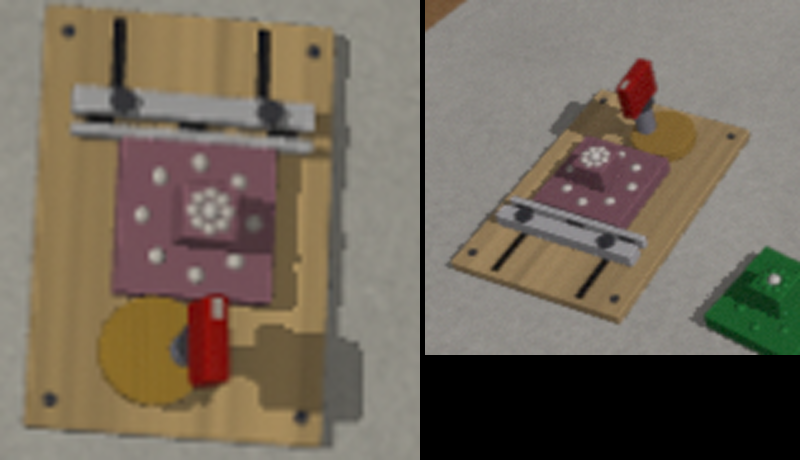

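The cast lies flush along the fence (its front edge touches the strip, crop row ~140). The lobe bears on its back edge (row ~297), and the bar points at the fence. The jar, bowl and brush are unmoved.

```bash
python3 -c "from station import bot; print(bot.hand_in())"
```

```text
the job is handed in; nothing more can be done
None
```

The job is handed in: the cast is clamped flush against the fence, with the lobe holding at an estimated 10–15 N (inferred from knob torque and turn). The gripper is clear, the jar, bowl and brush are unmoved, and it took about 20 s.

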